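# Tip a glued box blank onto the nailing bed and seat it against the end stop

### The job

The glued-up wooden box is standing on its end in front of the nailing bed: slide it upright up to the bed's edge, tip it over that edge so that it lies flat on the bed with the face with the pilot holes up, then push it along the bed, keeping it straight, and press it against the pad of the end stop for about a second, with some 6 to 10 N beyond what it takes to slide it. The glue is fresh and the stop only lightly clamped, so never push with more than 25 N. Leave the box lying there, let go, and leave everything else on the table alone.

Things in the scene. Friction and masses are not known exactly. Their poses are not given: they have to be found in the camera images.
- box: Closed glued-up pine box, 0.35 to 0.6 kg, standing on end: 80 mm deep along its x, 110 mm wide along y, 140 mm high along z. Origin: centre of its underside as it stands. Its +x face looks to the bed, square to it within 6 degrees; the -x face, with two columns of small dark pilot holes, is the one to push and ends up on top. It slides on table and bed at 2 to 5 N.
- box_top (a point): Centre of the box's 110 x 80 mm end that is up at the start (140 mm along z from its origin). Pushed near this end with its foot against the bed's edge, the box tips over the edge and falls onto the bed once past its balance (about 30 degrees); its face rises as it tips, so let the grippy fingers rise with it or it jams. Pushed at half height or lower it slides. Lying, this end looks to the end stop, and up to 30 mm of the foot end may overhang the bed's edge.
- bed: Nailing bed: plywood board screwed to the table, 260 mm long along its x, 200 mm wide, 10 mm thick. Origin: middle of its entry edge (the 200 mm edge facing the box), at table height; x points along the bed, away from the box, to the end stop; z up. The 10 mm high entry edge is the stop that the foot of the box meets; the box starts 30 to 60 mm short of it.
- endstop: Wooden block on the bed, 120 mm wide, 75 mm high, 35 mm thick, axes as the bed's. Origin: foot of the middle of its face towards the box, on the bed's surface. From that face a stiff round flat steel pad, 42 mm across, centre 42 mm above the bed, stands out on a screw by 4 to 20 mm as the last user left it: that is not measured and must be felt (or seen).
- mallet: Bystander: rubber mallet with a wooden handle, 260 mm long, lying on the table.
- screwdriver: Bystander: screwdriver with a red handle, 190 mm long, lying on the table.
- glue: Bystander: white glue bottle, 52 mm across, 130 mm high. Origin: centre of its underside.
- nails: Bystander: jar of nails, 60 mm across, 60 mm high. Origin: centre of its underside.
- offcut: Bystander: flat pine offcut, 140 x 90 x 12 mm, lying on the table.
- batten: Bystander: short wooden batten, 160 x 20 x 20 mm, lying on the table.

How it is judged:
By the outcome, as a careful person would: the job done as asked, in the order asked, and still so for the second after the job is handed in, with the robot touching nothing.
It also fails if it takes over 72 s, if anything falls off the work surface, if the arm or the gripper's body presses on something with over 40 N, if the wrist force passes 120 N, or if a joint passes its speed limit or range.

### The arm

A 6-joint arm with a two-finger parallel gripper is mounted at the origin on the work surface. World frame = base frame: x ahead of the robot, y to its left, z up, the work surface at z = 0. Lengths are in m, angles in rad, forces in N, time in s.
With the tool pointing down it reaches from about 0.375 to 0.9 m from the base axis. Payload 3.1 kg.
Tool frame: the origin (TCP) lies between the finger pads; the fingertips stand 22 mm ahead of it and the grasp point (between the pads) lies 3 mm ahead of it; z points along the fingers, y is the line along which they close (so a half turn about z gives the same grasp; the last joint's range is limited). The gripper opens to 87 mm and grips with 3 to 60 N. Pads are 19 mm wide; open, the fingers measure 117 mm over their backs; the gripper's body (75 mm by 190 mm) begins 51 mm behind the grasp point.
Start: joints at [-1.5, 0.527, 1.433, -0, 1.181, -0.178], TCP at [0.154, -0.606, 0.245] pointing down, gripper open.
Joint ranges: [-3.08, 3.08], [-0.75, 2.2], [0.22, 2.44], [-1.43, 4.57], [0, 2.65], [-2.85, 2.85]. Speed limits (rad/s): [2.79, 2.79, 3.14, 3.14, 3.14, 3.14].

### API

Orientations are given as a unit quaternion [x, y, z, w].
In Python, from rig import robot gives the robot as it stands.
- The arm moves only by the tool move_arm, never from a script. Its argument "series" is text: rows parted by semicolons, each of 6 numbers parted by spaces: the shift along the tool's x, y, z in mm, then the turn, a rotation vector about the tool's x, y, z in degrees. In form: dx dy dz ax ay az; .... A call has 1 to 8 rows; each row is the pose to reach, as a shift and turn from the pose commanded when the call began, along the tool's axes at that moment; what a row does not reach only later rows make up. A row lasts 1/12 s, in which the tool goes at most 41.7 mm and 7.16 degrees, less where a joint would pass 70% of its speed; a pose out of reach is approached as far as the arm can. A call with a gripper value outside its range is refused whole. "jaw" is the opening, from 0 (shut) to 1 (fully open), set as the call begins (left out, the last holds). The fingers move at their own pace and stop on an object; "newtons" is the grip in N (left out, the last holds). Time passes only in rows, so rows that repeat a pose let the fingers close. It gives the time, the measured TCP pose, the force, the opening and the grip force at its end, in the units of the state.
- robot.get_obs(): the state, without advancing time (a new reading comes with each control period).
- robot.camera(name): name is "scene" or "top" or "wrist"; returns a dict with "img" (480x640x3 uint8, red, green, blue), "mtx" (3x3 intrinsics, pixels), "world_to_cam" (4x4, takes a point from world to camera coordinates). Camera axes: x right, y down, z forward; pixel columns grow to the right and rows downward; lengths in m; the calibration is good to about 2 mm. A picture is of the moment at which its call begins. There is no depth.
- robot.hand_in(): hands the job in; it is judged then, once.
Trained networks look in a picture, given as the dict that the camera call returned (one of the last four; its "shot" number tells which), for a name from the list of things; names that differ only in an ending like _2 or _b are one class to them, and where a whole thing is asked for, a point or a joint stands for the part that bears it (a point fixed in the world has none). Each returns a list of dicts, best first, with "p" (0 to 1); they miss things now and then, are a little off and sometimes report something else, mostly with a low value. They report only what shows in the picture. A call takes as long as a camera call.
- robot.search_frame(picture, thing): "xyz" ([x, y, z] in m, in world coordinates, good to about 4 mm: the middle of the surface that is visible of it).
- robot.tip_of(picture, thing): "xyz" ([x, y, z] in m, in world coordinates, good to about 4 mm: a listed point, or the origin of a listed thing).
The state is a dict: "time": time; "q": joint angles; "joint_velocities": joint speeds; "joint_torque": joint torques, N m; "position": TCP position; "tool_rot": TCP orientation; "ft_force": force on the tool from outside, world axes, zero at the start; "moment": the same for the moment, N m; "grip_width": finger opening in m; "grip_force": force on a finger pad.
Only numpy, scipy, OpenCV 4.12 (cv2) and the standard library are available. Lean on these libraries where they do the work, as an engineer would, in place of code of your own. Each camera call takes 0.05 s, during which the arm holds its last target. There are 200 camera calls.

## Working session

There is one attempt and no reset: what is moved stays moved. The work goes in short steps, Python scripts to look and compute and a tool call to move; the robot and the scene stay as the last step left them, time stands still between calls to the robot, and variables do not carry over. Pictures are saved under pics/ and viewed, at most 10 in all, crops included, and the job is handed in when it is done.

Besides the shell and the picture viewer there is one more tool, called after ">>>" as name(argument=value, ...), one argument or row to a line, values as JSON. move_arm: Moves the arm, as the interface text tells. Its arguments: {"type":"object","properties":{"series":{"type":"string"},"jaw":{"type":"number"},"newtons":{"type":"number"}},"required":["series"]}

```bash
mkdir -p pics; cat > h.py <<'E'
from rig import robot
import numpy as np, cv2
from scipy.spatial.transform import Rotation as R
def snap(n,f):
    p=robot.camera(n); cv2.imwrite('pics/'+f,p['img'][:,:,::-1]); return p
def proj(p,X):
    X=np.atleast_2d(X); c=(p['world_to_cam'][:3,:3]@X.T).T+p['world_to_cam'][:3,3]
    u=(p['mtx']@c.T).T; return u[:,:2]/u[:,2:]
def ray(p,uv,z):
    M=p['world_to_cam'];Rm=M[:3,:3];o=-Rm.T@M[:3,3]
    d=Rm.T@np.linalg.inv(p['mtx'])@np.array([uv[0],uv[1],1.]); return o+d*(z-o[2])/d[2]
E
python3 - <<'E'
from h import *
o=robot.get_obs(); print(o['position'],o['tool_rot'],o['time'])
for c in ('scene','top'):
    p=snap(c,c+'0.png')
    for t in ['box','box_top','bed','endstop','mallet','screwdriver','glue','nails','offcut','batten']:
        r=robot.tip_of(p,t)[:2]; print(c,t,[(np.round(a['xyz'],3),round(a['p'],2),proj(p,a['xyz']).round()) for a in r])
E
```

```text
[ 0.15386527 -0.60505642  0.24356661] [ 9.92270894e-01  1.24085779e-01  4.04615498e-05 -1.09117485e-03] 0.0
scene box [(array([ 0.523, -0.096, -0.003]), 0.85, array([[340., 241.]]))]
scene box_top [(array([ 0.523, -0.097,  0.141]), 0.83, array([[340., 200.]]))]
scene bed [(array([ 0.529, -0.016,  0.002]), 0.81, array([[354., 261.]])), (array([ 0.625, -0.352,  0.   ]), 0.64, array([[262., 194.]]))]
scene endstop [(array([0.509, 0.181, 0.011]), 0.86, array([[408., 315.]]))]
scene mallet [(array([0.723, 0.049, 0.002]), 0.92, array([[296., 314.]])), (array([ 0.522, -0.097, -0.004]), 0.31, array([[340., 240.]]))]
scene screwdriver [(array([ 0.366,  0.114, -0.002]), 0.78, array([[439., 272.]]))]
scene glue [(array([ 0.65 ,  0.327, -0.   ]), 0.76, array([[392., 402.]]))]
scene nails [(array([ 0.467,  0.346, -0.   ]), 0.74, array([[470., 368.]]))]
scene offcut [(array([ 0.626, -0.352,  0.002]), 0.81, array([[262., 194.]]))]
scene batten [(array([ 0.418, -0.37 ,  0.003]), 0.6, array([[324., 165.]]))]
top box [(array([ 0.522, -0.098,  0.002]), 0.82, array([[349., 274.]]))]
top box_top [(array([ 0.525, -0.095,  0.14 ]), 0.95, array([[351., 269.]]))]
top bed [(array([ 0.53 , -0.016,  0.004]), 0.8, array([[319., 271.]]))]
top endstop [(array([0.515, 0.178, 0.01 ]), 0.63, array([[247., 278.]]))]
top mallet [(array([0.719, 0.055, 0.002]), 0.62, array([[292., 203.]]))]
top screwdriver [(array([0.367, 0.111, 0.001]), 0.77, array([[272., 333.]]))]
top glue [(array([0.652, 0.325, 0.002]), 0.87, array([[192., 229.]]))]
top nails [(array([ 0.47 ,  0.342, -0.002]), 0.88, array([[186., 296.]]))]
top offcut [(array([ 0.624, -0.35 , -0.001]), 0.67, array([[441., 234.]]))]
top batten [(array([ 0.416, -0.366, -0.   ]), 0.8, array([[450., 311.]])), (array([ 0.626, -0.348, -0.001]), 0.47, array([[440., 234.]]))]
```

View pics/top0.png

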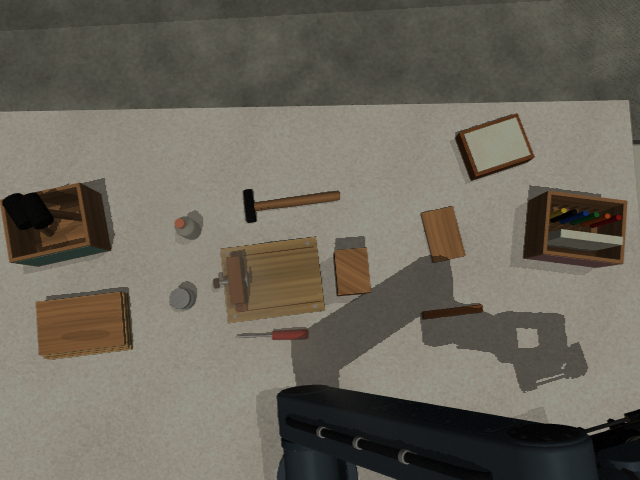

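View pics/scene0.png

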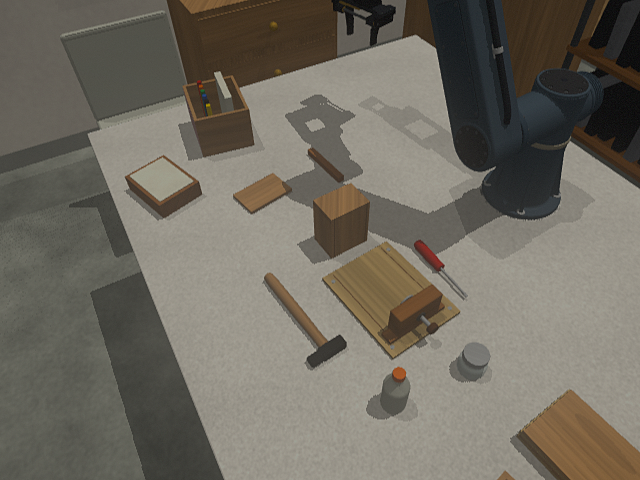

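The top view shows the bed with its entry edge at about (316,237)-(325,311), the stop at about (235,280), and the box top at about (335..371, 248..295). The robot needs to push along about +y. I'll enlarge this area to get the angles.

```bash
python3 - <<'E'
import cv2
i=cv2.imread('pics/top0.png')[225:335,210:380]
cv2.imwrite('pics/crop.png',cv2.resize(i,None,fx=4.5,fy=4.5,interpolation=cv2.INTER_CUBIC))
E
```

```text
(no output)
```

View pics/crop.png

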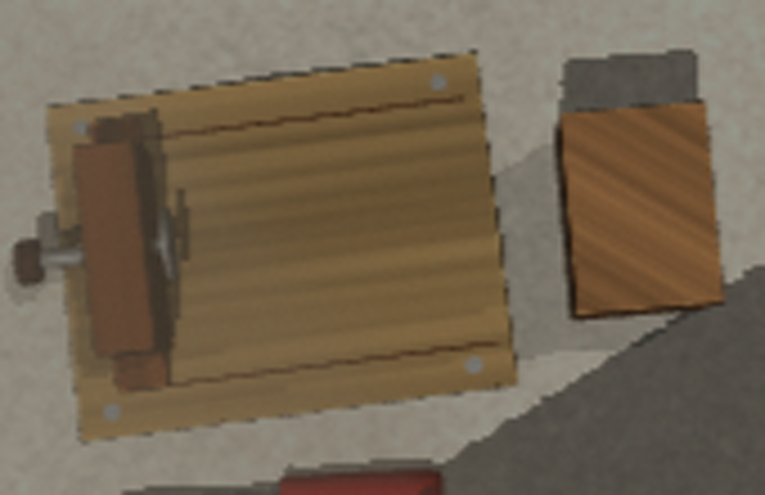

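The crop shows the bed corners at (477,52), (517,384), (80,440) and (48,104). The box-top corners are at (562,115), (705,101), (723,302) and (577,317).

```bash
cat >> h.py <<'E'
def delta(pos,Rt,o=None):
    "shift (mm) and rotvec (deg) in tool axes from the present pose"
    o=o or robot.get_obs(); Rc=R.from_quat(o['tool_rot'])
    return (Rc.inv().apply(np.array(pos)-o['position'])*1000).round(1),np.degrees((Rc.inv()*Rt).as_rotvec()).round(2)
E
python3 - <<'E'
from h import *
p=robot.camera('top')
f=lambda c,z:np.array([ray(p,(np.array(q)+.5)/4.5-.5+[210,225],z) for q in c])
b=f([(477,52),(517,384),(80,440),(48,104)],.01); x=f([(562,115),(705,101),(723,302),(577,317)],.14)
for n,q in(('bed',b),('box',x)):
    print(n,q.round(4).tolist(),'c',q.mean(0).round(4)); L=[q[(i+1)%4]-q[i] for i in range(4)]
    print([ (round(float(np.linalg.norm(l)),4),round(float(np.degrees(np.arctan2(l[1],l[0]))),2)) for l in L])
print('entry mid',b[:2].mean(0),'far mid',b[2:].mean(0))
E
```

```text
bed [[0.6243, -0.0091, 0.01], [0.4259, -0.0288, 0.01], [0.3988, 0.2291, 0.01], [0.5983, 0.2482, 0.01]] c [0.5118 0.1098 0.01  ]
[(0.1995, -174.32), (0.2594, 96.0), (0.2004, 5.44), (0.2586, -84.22)]
box [[0.5713, -0.0558, 0.14], [0.5773, -0.1338, 0.14], [0.4682, -0.1402, 0.14], [0.4618, -0.0613, 0.14]] c [ 0.5197 -0.0978  0.14  ]
[(0.0782, -85.59), (0.1094, -176.67), (0.0791, 94.6), (0.1096, 2.86)]
entry mid [ 0.52509946 -0.01896892  0.01      ] far mid [0.49854183 0.23865203 0.01      ]
```

```bash
cat >> h.py <<'E'
YAW=np.radians(95.8); UX=np.array([np.cos(YAW),np.sin(YAW),0]); UY=np.array([-UX[1],UX[0],0]); B0=np.array([.527,-.018,0])
UP=np.array([0,0,1.])
def Rt(tilt=35):
    return R.from_matrix(np.c_[UX,-UY,-UP])*R.from_rotvec([0,np.radians(tilt),0])
def off(tilt=35):  # TCP -> leading fingertip corner, (forward, up)
    a=np.radians(tilt); return .022*np.sin(a)+.0095*np.cos(a), -.022*np.cos(a)+.0095*np.sin(a)
def tcp(s,t,z,tilt=35):
    f,u=off(tilt); return B0+UX*(s-f)+UY*t+UP*(z-u)
def where(o=None,tilt=35):
    o=o or robot.get_obs(); f,u=off(tilt); d=o['position']-B0
    F=o['ft_force']
    print('t',round(o['time'],2),'contact s,t,z mm',((d@UX+f)*1e3).round(1),(d@UY*1e3).round(1),((d[2]+u)*1e3).round(1),'F s,t,z',(F@UX).round(1),(F@UY).round(1),F[2].round(1))
E
python3 - <<'E'
from h import *
print(delta(tcp(-.2,.014,.2),Rt()))
E
```

```text
(array([ 460.1, -261.8,   32. ]), array([ 24.85,  28.82, -78.81]))
```

>>> move_arm(
  series="460 -262 32 25 29 -79;460 -262 32 25 29 -79;460 -262 32 25 29 -79;460 -262 32 25 29 -79;460 -262 32 25 29 -79;460 -262 32 25 29 -79;460 -262 32 25 29 -79;460 -262 32 25 29 -79",
  jaw=0.7,
)

```text
time: 1.82
position: [0.3947, -0.3738, 0.2246]
tool_rot: [0.816, 0.539, 0.141, -0.155]
ft_force: [0.1, -0.5, -0.5]
grip_width: 0.061
grip_force: 0.0
```

```bash
python3 - <<'E'
from h import *
print(delta(tcp(-.2,.014,.2),Rt()));where();print(robot.get_obs()['q'])
E
```

```text
(array([161.5,  81. ,  74.6]), array([  8.54,   9.8 , -26.95]))
t 1.82 contact s,t,z mm -320.2 167.6 212.1 F s,t,z -0.6 -0.1 -0.5
[-1.09466301  0.56886124  1.49691601  0.24624814  1.42921324 -0.77023724]
```

>>> move_arm(
  series="161 81 75 8.5 9.8 -27;161 81 75 8.5 9.8 -27;161 81 75 8.5 9.8 -27;161 81 75 8.5 9.8 -27;161 81 75 8.5 9.8 -27;161 81 75 8.5 9.8 -27;161 81 75 8.5 9.8 -27;161 81 75 8.5 9.8 -27",
)

```text
time: 2.48
position: [0.5344, -0.2409, 0.2113]
tool_rot: [0.641, 0.706, 0.201, -0.223]
ft_force: [-0.5, 0.0, -0.5]
grip_width: 0.0608
grip_force: 0.0
```

```bash
python3 - <<'E'
from h import *
print(delta(tcp(-.15,.014,.055),Rt()));where()
E
```

```text
(array([-39.4,   1.2, 147.7]), array([ 0.06,  0.12, -0.25]))
t 2.48 contact s,t,z mm -202.1 15.1 198.7 F s,t,z 0.1 0.5 -0.5
```

>>> move_arm(
  series="-39.5 1 148 0 0 -0.2;-39.5 1 148 0 0 -0.2;-39.5 1 148 0 0 -0.2;-39.5 1 148 0 0 -0.2;-39.5 1 148 0 0 -0.2;-39.5 1 148 0 0 -0.2",
)

```text
time: 2.98
position: [0.5294, -0.1892, 0.0671]
tool_rot: [0.641, 0.706, 0.202, -0.223]
ft_force: [0.2, 0.7, 1.1]
grip_width: 0.0609
grip_force: 0.0
```

```bash
python3 - <<'E'
from h import *
for s in (-.125,-.1,-.08):print(delta(tcp(s,.014,.055),Rt()))
where(); snap('scene','s1.png')
E
```

```text
(array([20.8,  0.8, 14.1]), array([ 0.06, -0.05, -0.19]))
(array([41.3,  0.7, 28.4]), array([ 0.06, -0.05, -0.19]))
(array([57.7,  0.7, 39.9]), array([ 0.06, -0.05, -0.19]))
t 2.98 contact s,t,z mm -150.1 14.9 54.5 F s,t,z 0.7 -0.3 1.1
```

View pics/s1.png

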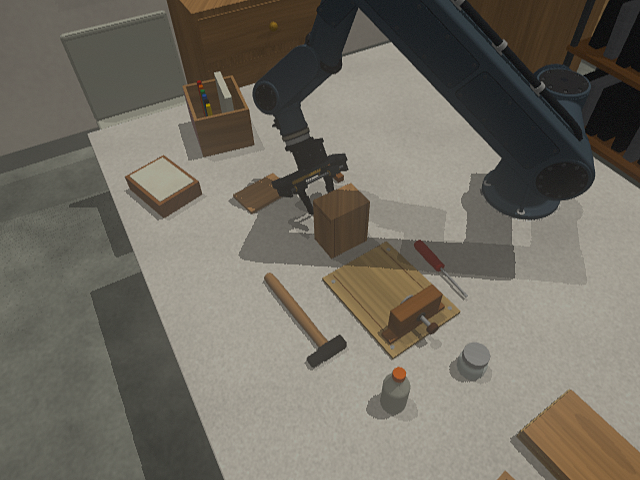

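The gripper stands behind the box with its body clear of it (fingers near (310,205)). Next I slide the box forward gently.

>>> move_arm(
  series="9.8 0 6.9 0 0 0;19.7 0 13.8 0 0 0;23 0 16 0 0 0;26.2 0 18.4 0 0 0;29.5 0 20.6 0 0 0;32.8 0 23 0 0 0;36 0 25.2 0 0 0;39.3 0 27.5 0 0 0",
)

```text
time: 3.7
position: [0.527, -0.1424, 0.0681]
tool_rot: [0.64, 0.708, 0.201, -0.22]
ft_force: [0.3, -4.7, 4.7]
grip_width: 0.0611
grip_force: 2.6
```

```bash
python3 - <<'E'
from h import *
where();p=robot.camera('top');print([(np.round(a['xyz'],3),a['p']) for a in robot.tip_of(p,'box_top')[:1]])
E
```

```text
t 3.7 contact s,t,z mm -103.3 12.5 55.6 F s,t,z -4.7 0.1 4.7
[]
```

>>> move_arm(
  series="2.5 0 1.7 0 0 0;4.9 0 3.4 0 0 0;7.4 0 5.2 0 0 0;9.8 0 6.9 0 0 0;11.5 0 8 0 0 0;13.1 0 9.2 0 0 0;14.7 0 10.3 0 0 0;14.7 0 10.3 0 0 0",
)

```text
time: 4.47
position: [0.5243, -0.1231, 0.0675]
tool_rot: [0.64, 0.707, 0.202, -0.222]
ft_force: [0.9, -3.2, 3.5]
grip_width: 0.0605
grip_force: 2.1
```

```bash
python3 - <<'E'
from h import *
where()
E
```

```text
t 4.47 contact s,t,z mm -83.9 13.3 54.9 F s,t,z -3.3 -0.5 3.5
```

Now 1 mm steps until the foot meets the edge.

>>> move_arm(
  series="0.8 0 0.6 0 0 0;1.6 0 1.1 0 0 0;2.5 0 1.7 0 0 0;2.5 0 1.7 0 0 0",
)

```text
time: 4.8
position: [0.5241, -0.1206, 0.0674]
tool_rot: [0.64, 0.708, 0.202, -0.221]
ft_force: [0.8, -5.6, 5.0]
grip_width: 0.061
grip_force: 2.6
```

>>> move_arm(
  series="0.8 0 0.6 0 0 0;1.6 0 1.1 0 0 0;1.6 0 1.1 0 0 0",
)

```text
time: 5.05
position: [0.5245, -0.1201, 0.0675]
tool_rot: [0.64, 0.708, 0.201, -0.22]
ft_force: [0.1, -8.3, 4.9]
grip_width: 0.0608
grip_force: 4.1
```

```bash
python3 - <<'E'
from h import *
where()
E
```

```text
t 5.05 contact s,t,z mm -80.9 12.8 54.9 F s,t,z -8.3 0.7 4.9
```

```bash
python3 - <<'E'
from h import *
print(delta(tcp(-.105,.014,.06),Rt()),delta(tcp(-.105,.014,.122),Rt()),delta(tcp(-.086,.014,.122),Rt()))
E
```

```text
(array([-16.9,  -1.2, -17.9]), array([0.2 , 0.34, 0.04])) (array([ 18.3,  -0.9, -68.9]), array([0.2 , 0.34, 0.04])) (array([ 34. ,  -1. , -58.1]), array([0.2 , 0.34, 0.04]))
```

>>> move_arm(
  series="-18.5 -1 -19 0 0 0;-18.5 -1 -19 0 0 0;0 -1 -44 0 0 0;16.5 -1 -70 0 0 0;16.5 -1 -70 0 0 0;16.5 -1 -70 0 0 0",
)

```text
time: 5.55
position: [0.5249, -0.1437, 0.135]
tool_rot: [0.64, 0.708, 0.202, -0.222]
ft_force: [0.1, 0.5, 0.0]
grip_width: 0.0611
grip_force: 0.0
```

```bash
python3 - <<'E'
from h import *
where(); p=snap('top','t2.png')
for n in('box','box_top'):print([(((a['xyz']-B0)@UX).round(4),((a['xyz']-B0)@UY).round(4),a['p']) for a in robot.tip_of(p,n)[:1]])
i=cv2.imread('pics/t2.png')[225:335,210:380]
cv2.imwrite('pics/c2.png',cv2.resize(i,None,fx=4.5,fy=4.5,interpolation=cv2.INTER_CUBIC))
E
```

```text
t 5.55 contact s,t,z mm -104.5 14.8 122.4 F s,t,z 0.4 -0.2 0.0
[(np.float64(-0.0401), np.float64(0.0134), 0.65)]
[(np.float64(-0.0389), np.float64(0.0088), 0.88)]
```

View pics/c2.png

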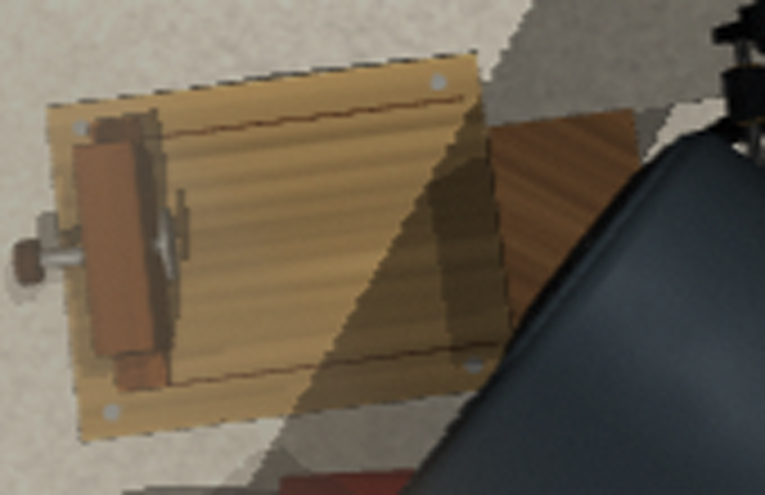

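The box stands upright, flush against the edge (its edge line runs (490,128) to (512,330), parallel to the bed's edge). Now I tip it along the arc.

```bash
python3 - <<'E'
from h import *
c,s=np.cos(np.radians(35)),np.sin(np.radians(35))
for th in (0,2.5,5,7.5,10,12.5,15,17.5,20,22.5,25,27.5,30,32.5,35,37.5,40):
    a=np.radians(th); d=-80*np.cos(a)+112*np.sin(a)+80; z=80*np.sin(a)+112*np.cos(a)-112
    d+=24; print(th,round(d*c+z*s,1),round(d*s-z*c,1))
E
```

```text
0 19.7 13.8
2.5 25.7 13.8
5 31.7 14.2
7.5 37.6 14.8
10 43.6 15.6
12.5 49.5 16.7
15 55.3 18.1
17.5 61.1 19.7
20 66.8 21.6
22.5 72.4 23.7
25 77.9 26.1
27.5 83.4 28.7
30 88.6 31.6
32.5 93.8 34.6
35 98.8 37.9
37.5 103.7 41.4
40 108.4 45.1
```

>>> move_arm(
  series="9 0 6.3 0 0 0;16.4 0 11.5 0 0 0;19.7 0 13.8 0 0 0;22.7 0 13.8 0 0 0;25.7 0 13.8 0 0 0;28.7 0 14 0 0 0;31.7 0 14.2 0 0 0;37.6 0 14.8 0 0 0",
)

```text
time: 6.37
position: [0.5212, -0.1057, 0.1436]
tool_rot: [0.64, 0.707, 0.202, -0.222]
ft_force: [0.3, -1.2, -1.5]
grip_width: 0.061
grip_force: 0.5
```

```bash
python3 - <<'E'
from h import *
where();snap('scene','s3.png')
E
```

```text
t 6.37 contact s,t,z mm -66.2 14.6 131.0 F s,t,z -1.2 -0.1 -1.5
```

View pics/s3.png

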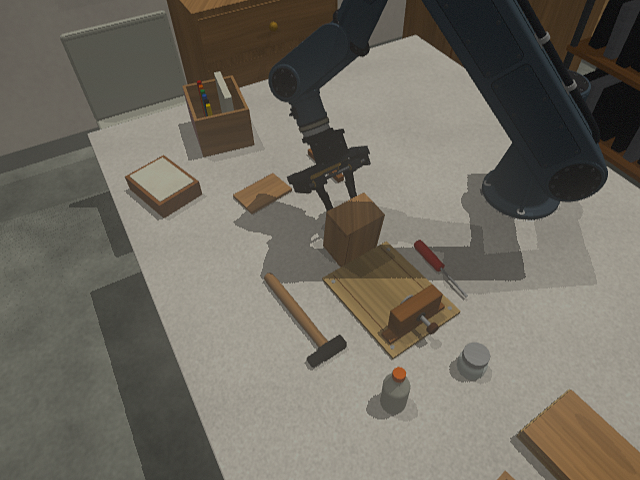

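The box is tilting about the edge, and both fingers are on its face near the top at (330,205)/(355,195). I continue along the arc.

>>> move_arm(
  series="3 0 0.4 0 0 0;6 0 0.8 0 0 0;11.9 0 1.9 0 0 0;17.7 0 3.3 0 0 0;23.5 0 4.9 0 0 0;29.2 0 6.8 0 0 0;34.8 0 8.9 0 0 0;34.8 0 8.9 0 0 0",
)

```text
time: 7.08
position: [0.5172, -0.0702, 0.1568]
tool_rot: [0.639, 0.708, 0.202, -0.223]
ft_force: [-0.2, -0.8, 0.0]
grip_width: 0.0609
grip_force: 0.3
```

```bash
python3 - <<'E'
from h import *
where()
E
```

```text
t 7.08 contact s,t,z mm -30.5 15.0 144.2 F s,t,z -0.8 0.3 0.0
```

>>> move_arm(
  series="2.8 0 1.2 0 0 0;5.5 0 2.4 0 0 0;11 0 5 0 0 0;16.2 0 7.9 0 0 0;21.4 0 10.9 0 0 0;26.4 0 14.2 0 0 0;31.3 0 17.7 0 0 0;31.3 0 17.7 0 0 0",
)

```text
time: 7.75
position: [0.5135, -0.0347, 0.1597]
tool_rot: [0.639, 0.708, 0.202, -0.223]
ft_force: [-0.4, -0.1, -0.0]
grip_width: 0.0609
grip_force: 0.0
```

```bash
python3 - <<'E'
from h import *
where();snap('scene','s4.png')
E
```

```text
t 7.75 contact s,t,z mm 5.2 15.1 147.2 F s,t,z -0.0 0.4 -0.0
```

View pics/s4.png

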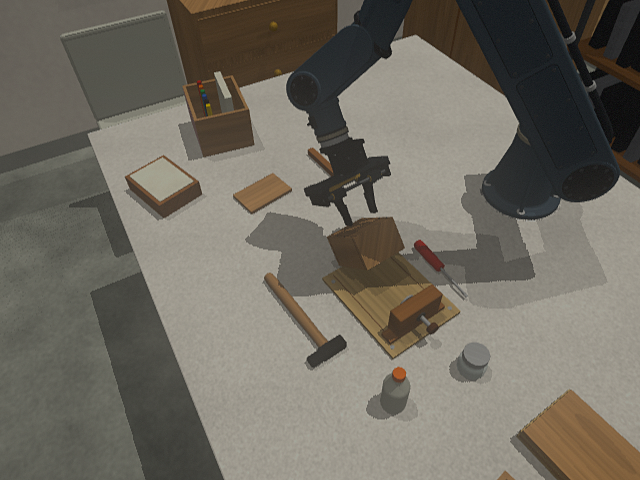

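The box is past its balance and falling. Now I retreat backwards and wait.

>>> move_arm(
  series="-10 0 -30 0 0 0;-30 0 -55 0 0 0;-60 0 -55 0 0 0;-60 0 -55 0 0 0;-60 0 -55 0 0 0;-60 0 -55 0 0 0",
)

```text
time: 8.3
position: [0.5217, -0.1162, 0.1702]
tool_rot: [0.64, 0.707, 0.202, -0.223]
ft_force: [-0.7, 0.8, -0.5]
grip_width: 0.061
grip_force: 0.0
```

```bash
python3 - <<'E'
from h import *
where();
print(delta(tcp(-.075,.014,.15),Rt()),delta(tcp(-.075,.014,.055),Rt()))
p=snap('scene','s5.png')
for n in('box','box_top','endstop'):print([(((a['xyz']-B0)@UX).round(4),((a['xyz']-B0)@UY).round(4),a['xyz'][2],a['p']) for a in robot.tip_of(p,n)[:1]])
i=cv2.imread('pics/s5.png')[170:370,230:490]
cv2.imwrite('pics/c5.png',cv2.resize(i,None,fx=3,fy=3,interpolation=cv2.INTER_CUBIC))
E
```

```text
t 8.3 contact s,t,z mm -76.7 15.1 157.6 F s,t,z 0.9 0.6 -0.5
(array([-3. ,  1.1,  7.2]), array([ 0.06, -0.02, -0.1 ])) (array([-57.5,   1.2,  85. ]), array([ 0.06, -0.02, -0.1 ]))
[]
[(np.float64(0.1067), np.float64(0.0152), 0.0503, 0.92)]
[(np.float64(0.1994), np.float64(0.0015), 0.0087, 0.7)]
```

View pics/c5.png

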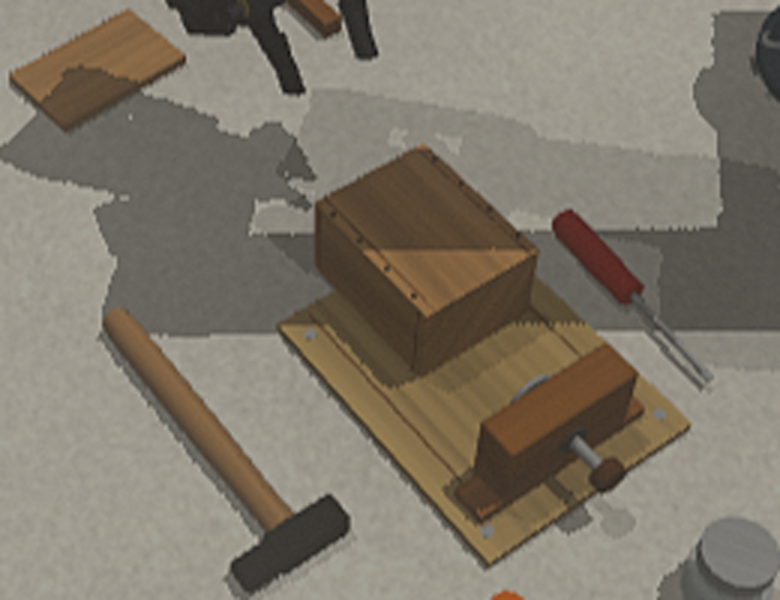

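The box lies flat on the bed with the pilot-hole columns up, top end towards the stop and square. Next I lower the fingers behind the foot end and push.

>>> move_arm(
  series="-57.5 1 88 0 0 0;-57.5 1 88 0 0 0;-57.5 1 88 0 0 0;-57.5 1 88 0 0 0;-41 1 99.5 0 0 0;-33 1 105.2 0 0 0;-25 1 110.9 0 0 0;-25 1 110.9 0 0 0",
)

```text
time: 9.17
position: [0.5187, -0.0717, 0.0665]
tool_rot: [0.639, 0.708, 0.202, -0.222]
ft_force: [0.1, 0.8, 0.1]
grip_width: 0.061
grip_force: 0.0
```

```bash
python3 - <<'E'
from h import *
where()
E
```

```text
t 9.17 contact s,t,z mm -32.2 13.6 53.9 F s,t,z 0.8 -0.2 0.1
```

>>> move_arm(
  series="3.3 0 2.3 0 0 0;6.6 0 4.6 0 0 0;11.5 0 8 0 0 0;16.4 0 11.5 0 0 0;21.3 0 14.9 0 0 0;26.2 0 18.4 0 0 0;31.1 0 21.8 0 0 0;36 0 25.2 0 0 0",
)

```text
time: 9.83
position: [0.5165, -0.0319, 0.0658]
tool_rot: [0.641, 0.708, 0.202, -0.219]
ft_force: [0.4, -4.8, 3.4]
grip_width: 0.0608
grip_force: 2.5
```

```bash
python3 - <<'E'
from h import *
where();p=robot.camera('scene')
for n in('box_top','endstop'):print([(((a['xyz']-B0)@UX).round(4),((a['xyz']-B0)@UY).round(4),a['xyz'][2],a['p']) for a in robot.tip_of(p,n)[:1]])
E
```

```text
t 9.83 contact s,t,z mm 7.6 11.8 53.2 F s,t,z -4.9 0.1 3.4
[(np.float64(0.1482), np.float64(0.0136), 0.049, 0.66)]
[(np.float64(0.1967), np.float64(0.0012), 0.0113, 0.78)]
```

>>> move_arm(
  series="3.3 0 2.3 0 0 0;6.6 0 4.6 0 0 0;9.8 0 6.9 0 0 0;13.1 0 9.2 0 0 0;15.6 0 10.9 0 0 0;17.2 0 12 0 0 0;18 0 12.6 0 0 0;18 0 12.6 0 0 0",
)

```text
time: 10.65
position: [0.5128, -0.0083, 0.0652]
tool_rot: [0.64, 0.707, 0.202, -0.222]
ft_force: [-0.2, -4.1, 3.3]
grip_width: 0.0609
grip_force: 2.1
```

```bash
python3 - <<'E'
from h import *
where()
E
```

```text
t 10.65 contact s,t,z mm 31.5 13.1 52.6 F s,t,z -4.0 0.6 3.3
```

>>> move_arm(
  series="0.8 0 0.6 0 0 0;1.6 0 1.1 0 0 0;2.5 0 1.7 0 0 0;3.3 0 2.3 0 0 0;3.3 0 2.3 0 0 0",
)

```text
time: 11.07
position: [0.5122, -0.0043, 0.0651]
tool_rot: [0.64, 0.707, 0.202, -0.222]
ft_force: [0.2, -4.1, 3.0]
grip_width: 0.0611
grip_force: 2.2
```

>>> move_arm(
  series="0.8 0 0.6 0 0 0;1.6 0 1.1 0 0 0;2.5 0 1.7 0 0 0;2.5 0 1.7 0 0 0",
)

```text
time: 11.4
position: [0.5117, -0.001, 0.0651]
tool_rot: [0.64, 0.707, 0.202, -0.222]
ft_force: [1.6, -3.5, 2.3]
grip_width: 0.0607
grip_force: 2.1
```

>>> move_arm(
  series="0.8 0 0.6 0 0 0;1.6 0 1.1 0 0 0;2.5 0 1.7 0 0 0;2.5 0 1.7 0 0 0",
)

```text
time: 11.73
position: [0.5113, 0.0022, 0.0651]
tool_rot: [0.64, 0.707, 0.202, -0.222]
ft_force: [-0.0, -4.2, 2.3]
grip_width: 0.061
grip_force: 1.9
```

>>> move_arm(
  series="0.8 0 0.6 0 0 0;1.6 0 1.1 0 0 0;2.5 0 1.7 0 0 0;2.5 0 1.7 0 0 0",
)

```text
time: 12.07
position: [0.511, 0.0053, 0.0651]
tool_rot: [0.64, 0.707, 0.202, -0.222]
ft_force: [-0.4, -4.4, 1.9]
grip_width: 0.061
grip_force: 1.8
```

>>> move_arm(
  series="0.8 0 0.6 0 0 0;1.6 0 1.1 0 0 0;2.5 0 1.7 0 0 0;2.5 0 1.7 0 0 0",
)

```text
time: 12.4
position: [0.5109, 0.0073, 0.0651]
tool_rot: [0.64, 0.708, 0.201, -0.222]
ft_force: [0.0, -6.6, 3.3]
grip_width: 0.0611
grip_force: 3.3
```

>>> move_arm(
  series="0.8 0 0.6 0 0 0;1.6 0 1.1 0 0 0;1.6 0 1.1 0 0 0",
)

```text
time: 12.65
position: [0.511, 0.0077, 0.0651]
tool_rot: [0.64, 0.708, 0.201, -0.22]
ft_force: [-2.1, -11.2, 4.6]
grip_width: 0.0611
grip_force: 5.7
```

The pad was met at about s = 48 mm, and the force is now 11 N against about 4.1 N sliding. I add slightly and hold.

>>> move_arm(
  series="0.3 0 0.2 0 0 0;0.3 0 0.2 0 0 0;0.3 0 0.2 0 0 0;0.3 0 0.2 0 0 0",
)

```text
time: 12.98
position: [0.5111, 0.0077, 0.0651]
tool_rot: [0.64, 0.708, 0.2, -0.22]
ft_force: [-1.8, -12.5, 4.9]
grip_width: 0.061
grip_force: 6.1
```

>>> move_arm(
  series="0 0 0 0 0 0;0 0 0 0 0 0;0 0 0 0 0 0;0 0 0 0 0 0;0 0 0 0 0 0;0 0 0 0 0 0;0 0 0 0 0 0;0 0 0 0 0 0",
)

```text
time: 13.65
position: [0.5111, 0.0077, 0.0651]
tool_rot: [0.64, 0.708, 0.201, -0.22]
ft_force: [-2.1, -12.7, 6.2]
grip_width: 0.061
grip_force: 6.1
```

>>> move_arm(
  series="0 0 0 0 0 0;0 0 0 0 0 0;0 0 0 0 0 0",
)

```text
time: 13.9
position: [0.5111, 0.0077, 0.0651]
tool_rot: [0.64, 0.708, 0.201, -0.22]
ft_force: [-1.7, -12.1, 6.0]
grip_width: 0.0605
grip_force: 6.1
```

Held for about 1.2 s. Now I retreat straight back and then up.

>>> move_arm(
  series="-4 0 -2.8 0 0 0;-12 0 -8.4 0 0 0;-33 0 -23 0 0 0;-41 0 -29 0 0 0;-20 0 -60 0 0 0;0 0 -85 0 0 0;0 0 -85 0 0 0;0 0 -85 0 0 0",
)

```text
time: 14.57
position: [0.5157, -0.0382, 0.1359]
tool_rot: [0.64, 0.708, 0.202, -0.221]
ft_force: [-0.7, -0.0, 0.3]
grip_width: 0.0609
grip_force: 0.0
```

```bash
python3 - <<'E'
from h import *
where();p=snap('scene','s6.png')
for n in('box_top','endstop'):print([(((a['xyz']-B0)@UX).round(4),((a['xyz']-B0)@UY).round(4),a['xyz'][2],a['p']) for a in robot.tip_of(p,n)[:1]])
i=cv2.imread('pics/s6.png')[170:420,230:490]
cv2.imwrite('pics/c6.png',cv2.resize(i,None,fx=2.4,fy=2.4,interpolation=cv2.INTER_CUBIC))
E
```

```text
t 14.57 contact s,t,z mm 1.5 13.3 123.3 F s,t,z 0.1 0.7 0.3
[(np.float64(0.184), np.float64(0.015), 0.049, 0.75)]
[(np.float64(0.1975), np.float64(0.0029), 0.0097, 0.94)]
```

View pics/c6.png

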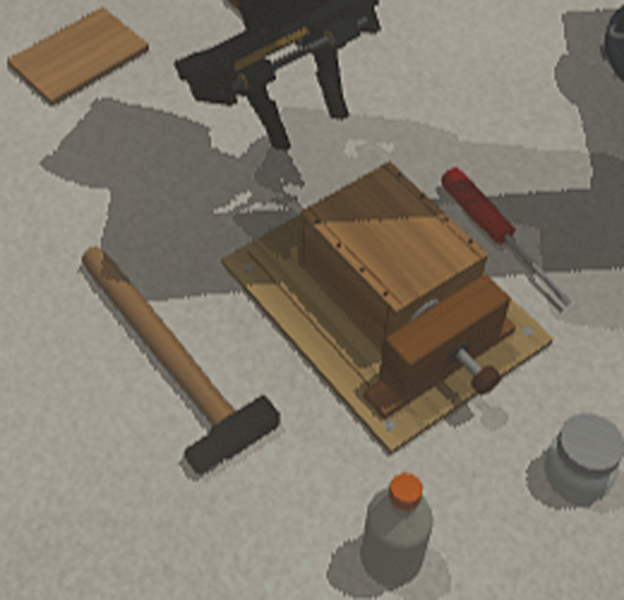

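The box lies flat against the pad (at about (428,305)), square and with the holes up. The gripper is clear and nothing else has moved.

```bash
python3 -c "
from rig import robot
print(robot.hand_in())"
```

```text
the job is handed in; nothing more can be done
None
```

The box lies flat on the bed with the pilot holes up, pressed against the end stop's pad for about 1.2 s at 12–13 N (about 8 N beyond the 4 N it takes to slide), then released; the gripper is clear, no other object was moved, and the job is handed in.

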